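# Zero the push gauge, then hold a heatsink against it as a third hand

## Task

Zero the jig's push gauge by pressing its recessed button right down with the stylus, then stand the stylus back upright in its stand and let go of it. Then lay the heatsink base down in the jig's lane, between the rails, and push it squarely against the sprung pad until the gauge's pointer stands between the two ribs, never bottoming the gauge, and finish while still holding it there, steady, so that a colleague can put in its screws. Leave the solder spool, the tin and the parts tray where they stand.

Things in the scene. Friction and masses are not known exactly. Their poses are not given: they have to be found in the camera images.
- jig: assembly jig fixed to the bench (mm). Origin on the underside; +x is the push direction, z up. Flat aluminium bed, x -120 to 140, 90 wide, top at z 10. On it, x -120 to 22, two steel rails (10 wide, 6 high) leave a lane 58 wide centred on y 0, open above and at its -x end. At x 65 to 140 stands the push gauge: grey housing 60 wide, top at z 60
- pad (a joint): gauge's sprung pad, travel along jig +x in m: 0 out at rest, grows as pushed in, hard stop at 0.030 (bottomed). Spring 500 N/m, 0 N at rest (7.5 N at 0.015); springs back when let go. A dark pointer bar on top moves with it over the housing's top; its free end starts 10 mm short of the first of two cross ribs, which mark 0.010 and 0.020
- pad_face (a point): centre of the pad's flat front face (44 wide, 40 high, facing the lane, jig -x); moves with the pad; at rest at jig x 25, y 0, z 32
- lane (a point): point on the bed surface in the middle of the lane, jig (-50, 0, 10)
- zero_button (a joint): travel of the gauge's recessed zero button: 0 m up, 0.004 fully down (limit). Spring: 1.2 N to start it, 3.6 N fully down
- button_top (a point): centre of the zero button's top (10 dia), at jig (122, 0, 66) when up. It lies 6 below the rim of a round well of 14 dia in a black 28 x 28 block on the housing (rim at z 72): too narrow for a fingertip, right for the stylus
- stand: square wooden stylus stand fixed to the bench, 50 x 50 x 50, one upright hole 16 dia through its middle. Origin: centre of its underside
- stylus: pressing stylus, upright in the stand's hole at the start. Origin: end of its tip; z up along its axis. From the tip: steel pin 6 dia, z 0 to 45; black round flange 30 dia, z 45 to 50; black round handle 14 dia, z 50 to 102. In the stand the flange rests on the stand's top, the tip 5 above the bench. 30 g
- heatsink: finned aluminium heatsink, base down on the bench. Origin: centre of its underside; x along the fins, y across, z up. Base plate 60 (x) x 50 (y) x 5; on it five upright fins, 60 long (flush with the plate's ends), 3 thick, up to z 50; 36 wide over the outer fins, so gripped across them. About 150 g. Front and back alike
- spool: spool of solder, bare metal look, 56 dia x 50 tall, loose bystander; origin: its underside
- tin: low round tin, 60 dia x 28 tall, loose bystander; origin: its underside
- tray: divided open parts tray, 110 x 150 x 35, loose bystander; origin: its underside

How it is judged:
On the way, in this order (a step that is already met when the one before it is completed fails the run):
1. the zero button is pressed right down with the stylus (value of joint zero_button above 0.0032 m and contact force between stylus and jig above 0.5 N and value of joint pad below 0.003 m), for 0.1 s.
2. the stylus stands upright in its stand again and is let go (horizontal distance between stylus and stand below 0.01 m and height (world z) of stylus between 0.001 and 0.009 m and angle between stylus's own z axis and vertical below 0.12 rad and contact force between the fingers and stylus below 0.05 N), for 0.2 s.
At the end, for the whole second after the job is handed in: heatsink still held, at rest, base down on the bed between the rails (8 mm off middle, 4 mm in height, tilt 0.08, square within 0.1 rad), itself pressing the pad to 0.010-0.020 m (3.5 to 13 N); stylus upright in its stand (10 mm, 0.12 rad), tip 1 to 9 mm over the bench, not touched (all of step 2 and y of heatsink in the frame of jig between -0.008 and 0.008 m and z of heatsink in the frame of jig between 0.007 and 0.014 m and angle between the x axis of heatsink and the x axis of jig, either way round below 0.1 rad and angle between heatsink's own z axis and vertical below 0.08 rad and value of joint pad between 0.01 and 0.02 m and velocity of joint pad between -0.01 and 0.01 m/s and contact force between heatsink and pad between 3.5 and 13 N and contact force between the fingers and heatsink above 1 N and linear speed of heatsink below 0.02 m/s); the arm keeps its last pose, push and grip.
It fails at once if the gauge is bottomed (pad beyond 0.028) (value of joint pad above 0.028 m).
It fails at once if the spool, the tin or the tray is shifted by more than 25 mm (distance of any of spool, tin, tray from where it was at the start of the episode above 0.025 m).
It also fails if it takes over 64 s, if anything falls off the work surface, if the arm or the gripper's body presses on something with over 40 N, if the wrist force passes 120 N, or if a joint passes its speed limit or range.

## Robot

A 6-joint arm with a two-finger parallel gripper is mounted at the origin on the work surface. World frame = base frame: x ahead of the robot, y to its left, z up, the work surface at z = 0. Lengths are in m, angles in rad, forces in N, time in s.
With the tool pointing down it reaches from about 0.35 to 0.925 m from the base axis. Payload 6.4 kg.
Tool frame: the origin (TCP) lies on the centre line of the jaws, within the pads' length; the fingertips stand 14 mm ahead of it and the grasp point (between the pads) lies 5 mm behind it (robot.tip_extent is the distance from the TCP to the fingertips, in m); z points along the fingers, y is the line along which they close (so a half turn about z gives the same grasp; the last joint's range is limited). The gripper opens to 94 mm and grips with 3 to 60 N. Pads are 16 mm wide; open, the fingers measure 119 mm over their backs; the gripper's body (75 mm by 177 mm) begins 78 mm behind the grasp point.
Start: joints at [0.976, 0.245, 1.558, -0, 1.339, -0.174], TCP at [0.266, 0.593, 0.219] pointing down, gripper open.
Joint ranges: [-3.13, 3.13], [-1.02, 2.26], [0.13, 2.54], [-0.95, 4.09], [0.21, 2.88], [-2.74, 2.74]. Speed limits (rad/s): [2.57, 2.57, 3.14, 3.14, 3.14, 3.14].

## Interface

Orientations are given as a 3x3 rotation matrix whose columns are the frame's x, y, z axes.
In Python, from cell import monitor, cams, robot gives the robot as it stands.
- The arm moves only by the tool move_arm, never from a script. Its argument "series" is a list of rows, each an object with "claw": the finger opening in m, from 0 to 0.094; "offset": the shift along the tool's x, y, z in m, a list of three; "rot": the turn, a rotation vector about the tool's x, y, z in rad, a list of three. A call has 1 to 20 rows; each row shifts and turns the commanded pose from where the row before left it, along the tool's axes as they then stand; what a row does not reach is not made up. A row lasts 1/8 s, in which the tool goes at most 62.5 mm and 10.7 degrees, less where a joint would pass 70% of its speed; a pose out of reach is approached as far as the arm can. A call is refused whole if a number of a shift passes 0.0625 or a number of a turn 0.188, either way. A call with a gripper value outside its range is refused whole. The fingers move at their own pace and stop on an object; the grip force is fixed at half the most. Time passes only in rows, so rows that do not move let the fingers close. It gives the time, the measured TCP pose, the force, the opening and the grip force at its end, in the units of the state.
- monitor.observe(): the state, without advancing time (a new reading comes with each control period).
- cams.capture(name): name is "side" or "top"; returns the picture (420x560x3 uint8, red, green, blue); there is no depth.
- cams.calibration(name): a dict with "camera_matrix" (3x3 intrinsics, pixels), "R" (3x3) and "t" (3): a world point X has camera coordinates R X + t. Camera axes: x right, y down, z forward; pixel columns grow to the right and rows downward; lengths in m; the calibration is good to about 2 mm. A picture is of the moment at which its call begins. calibration takes no time and is no camera call.
- robot.job_done(): hands the job in; it is judged then, once.
The state is a dict: "time": time; "q": joint angles; "joint_velocities": joint speeds; "tau": joint torques, N m; "position": TCP position; "orientation": TCP orientation; "contact_force": force on the tool from outside, world axes, zero at the start; "torque": the same for the moment, N m; "grip_width": opening from 0.0 (shut) to 1.0 (fully open); "finger_force": force on a finger pad.
Only numpy, scipy, OpenCV 4.12 (cv2) and the standard library are available. Lean on these libraries where they do the work, as an engineer would, in place of code of your own. Each camera call takes 0.05 s, during which the arm holds its last target. There are 200 camera calls.

## Working session

There is one attempt and no reset: what is moved stays moved. The work goes in short steps, Python scripts to look and compute and a tool call to move; the robot and the scene stay as the last step left them, time stands still between calls to the robot, and variables do not carry over. Pictures are saved under pics/ and viewed, at most 10 in all, crops included, and the job is handed in when it is done.

Besides the shell and the picture viewer there is one more tool, called after "Request:" as name(argument=value, ...), one argument or row to a line, values as JSON. move_arm: Moves the arm, as the interface text tells. Its arguments: {"type":"object","properties":{"series":{"type":"array"}},"required":["series"]}

```bash
mkdir -p pics; ls
python3 - <<'E'
from cell import monitor, cams, robot
import cv2, numpy as np
for n in("top","side"):
    cv2.imwrite(f"pics/{n}0.png",cv2.cvtColor(cams.capture(n),cv2.COLOR_RGB2BGR))
    c=cams.calibration(n);print(n,np.round(c["camera_matrix"],1).tolist(),np.round(c["R"],4).tolist(),np.round(c["t"],4).tolist())
s=monitor.observe();print({k:np.round(v,3).tolist() for k,v in s.items()}, robot.tip_extent)
E
```

```text
pics
top [[419.7, 0.0, 280.8], [0.0, 419.7, 211.3], [0.0, 0.0, 1.0]] [[0.0132, -0.9997, 0.0187], [-0.9955, -0.0149, -0.0931], [0.0933, -0.0174, -0.9955]] [-0.0349, 0.5765, 1.2506]
side [[521.2, 0.0, 275.0], [0.0, 521.2, 214.7], [0.0, 0.0, 1.0]] [[0.8658, -0.5002, -0.013], [-0.3138, -0.5226, -0.7927], [0.3898, 0.6904, -0.6094]] [-0.4834, 0.2205, 1.1116]
{'time': 0.1, 'q': [0.976, 0.246, 1.559, -0.0, 1.339, -0.174], 'joint_velocities': [0.0, -0.005, -0.004, -0.001, -0.0, 0.001], 'tau': [0.0, -41.692, -31.553, 0.069, 0.031, -0.0], 'position': [0.265, 0.593, 0.218], 'orientation': [[-0.913, 0.409, -0.001], [0.409, 0.913, -0.001], [0.0, -0.002, -1.0]], 'contact_force': [-1.237, 0.442, 0.797], 'torque': [-0.005, 0.011, 0.013], 'finger_force': 0.0, 'grip_width': 0.995} 0.014
```

View pics/top0.png

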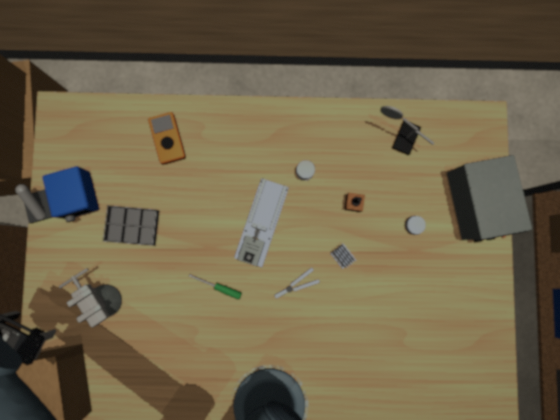

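View pics/side0.png

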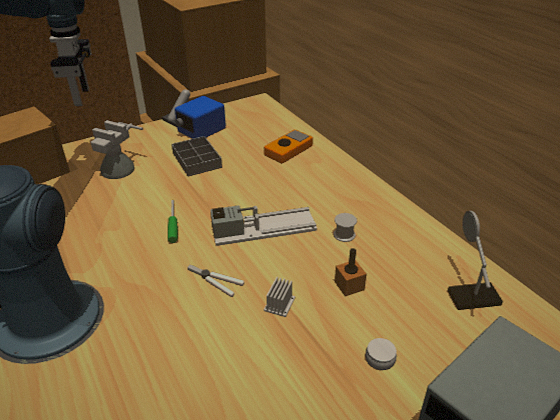

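The top view shows the jig from (275,182) to (248,265) with the gauge at the lower end. The stylus stand is near (355,202), the heatsink near (343,256), the spool near (305,170) and the tin near (415,225). I'll enlarge this region.

Run:
```python
import cv2
a=cv2.imread("pics/top0.png")[165:285,225:375]
cv2.imwrite("pics/c1.png",cv2.resize(a,None,fx=5,fy=5,interpolation=cv2.INTER_CUBIC))
b=cv2.imread("pics/side0.png")[195:325,200:375]
cv2.imwrite("pics/c2.png",cv2.resize(b,None,fx=4.5,fy=4.5,interpolation=cv2.INTER_CUBIC))
```

```text
(no output)
```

View pics/c1.png

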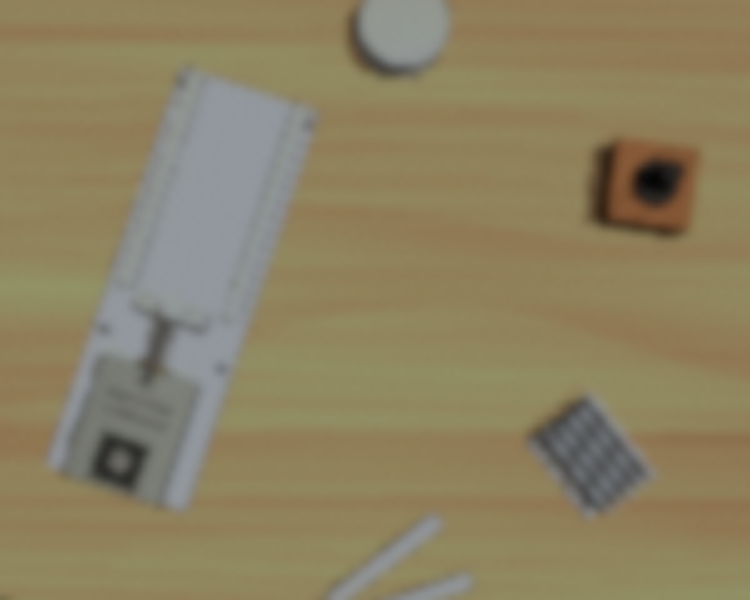

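View pics/c2.png

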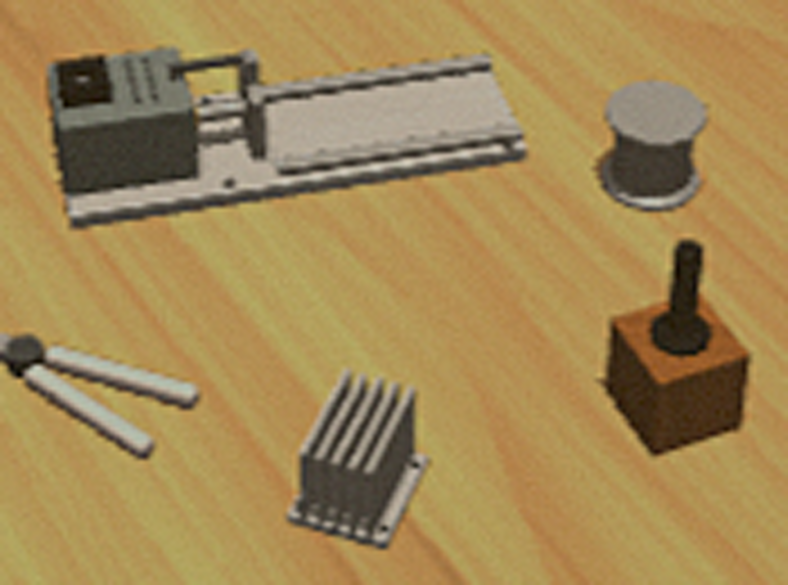

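The crops give usable corner points for the jig, the stand and the heatsink. I'll fit each object's planar pose from both views and check the residuals.

```bash
cat > h.py <<'E'
from cell import monitor, cams, robot
import cv2, numpy as np
from scipy.optimize import least_squares
CR={"top":(5,225,165),"side":(4.5,200,195)}
CAL={n:cams.calibration(n) for n in CR}
def proj(n,P):
    c=CAL[n];X=np.atleast_2d(P)@np.array(c["R"]).T+np.array(c["t"])
    u=X@np.array(c["camera_matrix"]).T
    return u[:,:2]/u[:,2:]
def px(n,uv):
    s,a,b=CR[n];return (np.atleast_2d(uv)+.5)/s-.5+[a,b]
def world(p,M):
    c,s=np.cos(p[2]),np.sin(p[2]);M=np.array(M,float)/1000
    return np.c_[p[0]+c*M[:,0]-s*M[:,1],p[1]+s*M[:,0]+c*M[:,1],M[:,2]]
def fit(obs,p0):
    def f(p):
        return np.concatenate([(proj(n,world(p,[o[0] for o in L]))-px(n,[o[1] for o in L])).ravel() for n,L in obs.items()])
    r=least_squares(f,p0,loss="soft_l1",f_scale=.5)
    e=f(r.x).reshape(-1,2);print(np.round(r.x,4).tolist(),np.degrees(r.x[2]).round(2));print(np.round(e,1).tolist());return r.x
E
python3 - <<'E'
from h import *
J={"top":[((-120,-45,10),(185,67)),((-120,45,10),(317,107)),((140,45,10),(185,510)),((140,-45,10),(50,467)),((122,0,72),(120,462)),((65,-30,60),(97,352)),((65,30,60),(202,383))],
"side":[((-120,45,10),(524,148)),((140,45,10),(70,215)),((65,30,60),(193,88)),((65,30,10),(197,177)),((140,30,10),(66,190)),((122,0,72),(83,80)),((140,30,60),(58,116))]}
S={"top":[((-25,-25,50),(688,235)),((25,-25,50),(698,148)),((25,25,50),(618,138)),((-25,25,50),(608,228))],
"side":[((-25,25,50),(610,322)),((-25,-25,50),(660,383)),((25,-25,50),(748,350)),((-25,-25,0),(655,455)),((0,0,107),(688,248)),((0,0,53),(681,335))]}
H={"top":[((-30,-25,5),(592,518)),((30,-25,5),(655,475)),((30,25,5),(590,393)),((-30,25,5),(527,437))],
"side":[((-30,25,5),(290,517)),((-30,-25,5),(385,545)),((30,-25,5),(427,458)),((-30,18,50),(301,452)),((-30,-18,50),(372,472)),((30,18,50),(347,372)),((30,-18,50),(414,392))]}
print("jig");fit(J,[.6,.1,2.8]);print("stand");fit(S,[.62,-.1,0]);
print("sink")
fit(H,[.5,-.1,-.6]);
E
```

```text
jig
[0.5536, 0.0313, 2.8284] 162.06
[[-1.1, -0.1], [-0.0, 1.2], [-0.9, 0.6], [-1.8, -0.3], [-1.2, 0.2], [0.4, 0.4], [-1.3, 0.7], [0.9, 0.0], [0.0, 0.1], [0.7, 4.5], [0.8, 0.4], [0.2, 1.8], [0.2, -1.7], [0.3, 2.5]]
stand
[0.6072, -0.2491, -0.1008] -5.77
[[0.2, -0.8], [-0.2, 0.2], [-0.7, 0.3], [-0.3, -1.3], [-0.2, -0.4], [0.2, 0.5], [0.6, 1.0], [-0.3, 0.7], [0.1, 0.3], [-0.3, -0.5]]
sink
[0.4441, -0.2181, 0.6444] 36.92
[[11.6, -9.2], [-12.7, -16.4], [-12.7, 9.6], [11.6, 16.7], [-0.6, -0.4], [-0.1, 0.2], [0.9, 0.2], [-0.5, 0.3], [-0.4, 0.7], [0.4, -0.7], [1.0, -0.6]]
```

```bash
cat >> h.py <<'E'
def box(p,x0,x1,y0,y1,z0,z1):
    V=world(p,[(x,y,z) for z in(z0,z1) for x,y in((x0,y0),(x1,y0),(x1,y1),(x0,y1))])
    return [V[[i,j]] for i,j in((0,1),(1,2),(2,3),(3,0),(4,5),(5,6),(6,7),(7,4),(0,4),(1,5),(2,6),(3,7))]
def overlay(n,img,segs,u0,v0,w,h,s):
    a=cv2.resize(img[v0:v0+h,u0:u0+w],None,fx=s,fy=s,interpolation=cv2.INTER_CUBIC)
    for S,col in segs:
        q=(proj(n,S)-[u0,v0]+.5)*s-.5
        cv2.line(a,*[tuple(int(round(v*8)) for v in r) for r in q],col,1,cv2.LINE_AA,3)
    return a
E
python3 - <<'E'
from h import *
H={"top":[((-30,25,5),(592,518)),((-30,-25,5),(655,475)),((30,-25,5),(590,393)),((30,25,5),(527,437))],
"side":[((-30,25,5),(290,517)),((-30,-25,5),(385,545)),((30,-25,5),(427,458)),((-30,18,50),(301,452)),((-30,-18,50),(372,472)),((30,18,50),(347,372)),((30,-18,50),(414,392))]}
h=fit(H,[.444,-.218,.644])
j=[0.5536, 0.0313, 2.8284]; s=[0.6072,-0.2491,-0.1008]
segs=[]
for b,c in((box(j,-120,140,-45,45,0,10),(0,0,255)),(box(j,65,140,-30,30,10,60),(255,0,0)),(box(j,108,136,-14,14,60,72),(0,255,0)),(box(s,-25,25,-25,25,0,50),(255,255,0)),(box(h,-30,30,-25,25,0,5),(255,0,255)),(box(h,-30,30,-18,18,5,50),(0,255,0))):
    segs+=[(x,c) for x in b]
A=overlay("top",cv2.imread("pics/top0.png"),segs,232,172,140,105,4)
B=overlay("side",cv2.imread("pics/side0.png"),segs,205,200,170,120,3.3)
w=max(A.shape[1],B.shape[1])
# side by side, limited to 800 wide
cv2.imwrite("pics/o1.png",cv2.resize(A,(800,600)));cv2.imwrite("pics/o2.png",cv2.resize(B,(800,565)))
E
```

```text
[0.4439, -0.2184, 0.6683] 38.29
[[-1.0, 0.5], [-0.9, -0.9], [0.1, 0.0], [-0.0, 1.2], [-0.4, 0.0], [0.3, 0.2], [0.7, 0.1], [-0.3, 0.7], [0.0, 0.8], [0.0, -0.5], [0.7, -0.7]]
```

View pics/o1.png

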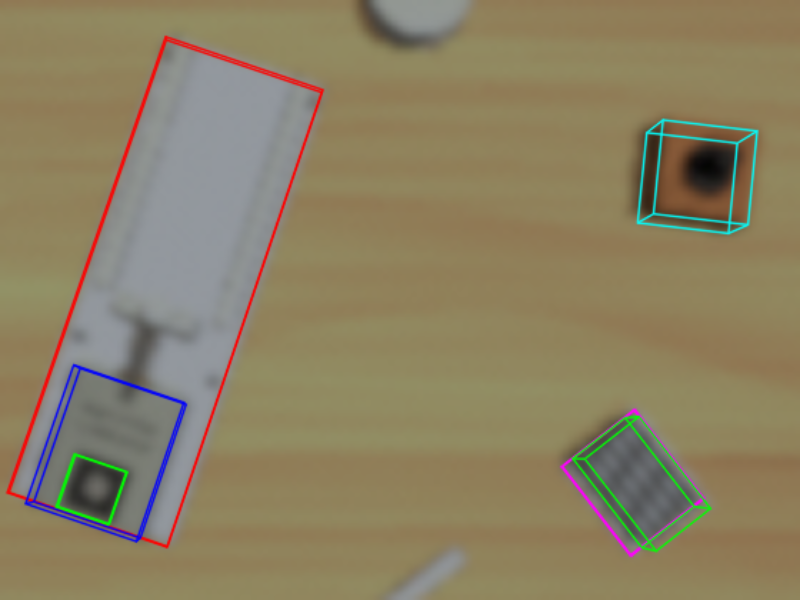

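View pics/o2.png

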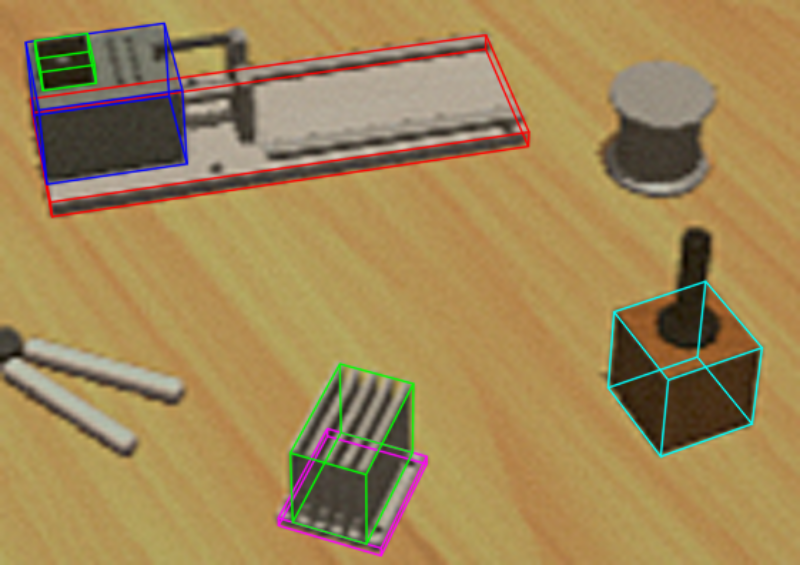

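The overlays match in both views. The jig origin is (0.554, 0.031) at yaw 162°, the stand is at (0.607, -0.249), and the heatsink is at (0.444, -0.218) at yaw 38°. I'll move above the stylus.

Request:
move_arm(
  series=[
    {"claw": 0.06, "offset": [-0.0328, -0.0314, 0], "rot": [0, 0, 0]},
    {"claw": 0.06, "offset": [-0.0328, -0.0314, 0], "rot": [0, 0, 0]},
    {"claw": 0.06, "offset": [-0.0328, -0.0314, 0], "rot": [0, 0, 0]},
    {"claw": 0.06, "offset": [-0.0328, -0.0314, 0], "rot": [0, 0, 0]},
    {"claw": 0.06, "offset": [-0.0328, -0.0314, 0], "rot": [0, 0, 0]},
    {"claw": 0.06, "offset": [-0.0328, -0.0314, 0], "rot": [0, 0, 0]},
    {"claw": 0.06, "offset": [-0.0328, -0.0314, 0], "rot": [0, 0, 0]},
    {"claw": 0.06, "offset": [-0.0328, -0.0314, 0], "rot": [0, 0, 0]},
    {"claw": 0.06, "offset": [-0.0328, -0.0314, 0], "rot": [0, 0, 0]},
    {"claw": 0.06, "offset": [-0.0328, -0.0314, 0], "rot": [0, 0, 0]},
    {"claw": 0.06, "offset": [-0.0328, -0.0314, 0], "rot": [0, 0, 0]},
    {"claw": 0.06, "offset": [-0.0328, -0.0314, 0], "rot": [0, 0, 0]},
    {"claw": 0.06, "offset": [-0.0328, -0.0314, 0], "rot": [0, 0, 0]},
    {"claw": 0.06, "offset": [-0.0328, -0.0314, 0], "rot": [0, 0, 0]},
    {"claw": 0.06, "offset": [-0.0328, -0.0314, 0], "rot": [0, 0, 0]},
    {"claw": 0.06, "offset": [-0.0328, -0.0314, 0], "rot": [0, 0, 0]},
    {"claw": 0.06, "offset": [-0.0328, -0.0314, 0], "rot": [0, 0, 0]},
    {"claw": 0.06, "offset": [-0.0328, -0.0314, 0], "rot": [0, 0, 0]},
    {"claw": 0.06, "offset": [-0.0328, -0.0314, 0], "rot": [0, 0, 0]},
    {"claw": 0.06, "offset": [-0.0328, -0.0314, 0], "rot": [0, 0, 0]},
  ],
)

```text
time: 2.6
position: [0.6079, -0.2491, 0.2188]
orientation: [[-0.913, 0.409, -0.001], [0.409, 0.913, 0.001], [0.001, 0.0, -1.0]]
contact_force: [0.7, 1.0, 0.2]
grip_width: 0.64
finger_force: 0.0
```

Request:
move_arm(
  series=[
    {"claw": 0.05, "offset": [0, 0, 0], "rot": [0, 0, 0.1866]},
    {"claw": 0.05, "offset": [0, 0, 0], "rot": [0, 0, 0.1866]},
    {"claw": 0.05, "offset": [0, 0, 0], "rot": [0, 0, 0.1866]},
    {"claw": 0.05, "offset": [0, 0, 0], "rot": [0, 0, 0.1866]},
    {"claw": 0.05, "offset": [0, 0, 0], "rot": [0, 0, 0.1866]},
    {"claw": 0.05, "offset": [0, 0, 0], "rot": [0, 0, 0.1866]},
    {"claw": 0.05, "offset": [0, 0, 0], "rot": [0, 0, 0.1866]},
    {"claw": 0.05, "offset": [0, 0, 0], "rot": [0, 0, 0.1866]},
    {"claw": 0.05, "offset": [0, 0, 0], "rot": [0, 0, 0.1866]},
    {"claw": 0.05, "offset": [0, 0, 0], "rot": [0, 0, 0.1866]},
    {"claw": 0.05, "offset": [0, 0, 0], "rot": [0, 0, 0.1866]},
    {"claw": 0.05, "offset": [0, 0, 0], "rot": [0, 0, 0]},
  ],
)

```text
time: 4.1
position: [0.6075, -0.2477, 0.2189]
orientation: [[0.784, 0.621, -0.001], [0.621, -0.784, 0.0], [-0.0, -0.001, -1.0]]
contact_force: [-0.4, 0.2, 0.4]
grip_width: 0.529
finger_force: 0.0
```

```bash
cat >> h.py <<'E'
def to(x,y,z,yaw=None):
    """shift in the tool axes to world x,y,z, and turn about tool z so that tool y points to yaw (deg)"""
    s=monitor.observe();R=np.array(s["orientation"]);p=np.array(s["position"])
    cy=np.degrees(np.arctan2(R[1,1],R[0,1]))
    print("t %.2f"%s["time"],"q",np.round(s["q"],2),"p",np.round(p,4),"yaw %.2f"%cy,"z",np.round(R[:,2],4),"F",np.round(s["contact_force"],1),"gw %.4f ff %.1f"%(s["grip_width"]*.094,s["finger_force"]))
    print("shift",np.round(R.T@(np.array([x,y,z])-p),4), "turn", None if yaw is None else np.round(np.radians(-((yaw-cy+180)%360-180)),4))
E
python3 -c "
from h import *
to(.6072,-.2491,.078)"
```

```text
t 4.10 q [-0.56  0.26  1.54 -0.    1.34  0.34] p [ 0.6075 -0.2477  0.2189] yaw -51.59 z [-8.e-04  5.e-04 -1.e+00] F [-0.4  0.2  0.4] gw 0.0497 ff 0.0
shift [-0.0011  0.001   0.1409] turn None
```

Request:
move_arm(
  series=[
    {"claw": 0.05, "offset": [-0.001, 0.001, 0.03], "rot": [0, 0, 0]},
    {"claw": 0.05, "offset": [0, 0, 0.03], "rot": [0, 0, 0]},
    {"claw": 0.05, "offset": [0, 0, 0.03], "rot": [0, 0, 0]},
    {"claw": 0.05, "offset": [0, 0, 0.03], "rot": [0, 0, 0]},
    {"claw": 0.05, "offset": [0, 0, 0.021], "rot": [0, 0, 0]},
    {"claw": 0.05, "offset": [0, 0, 0], "rot": [0, 0, 0]},
    {"claw": 0.005, "offset": [0, 0, 0], "rot": [0, 0, 0]},
    {"claw": 0.005, "offset": [0, 0, 0], "rot": [0, 0, 0]},
    {"claw": 0.005, "offset": [0, 0, 0], "rot": [0, 0, 0]},
    {"claw": 0.005, "offset": [0, 0, 0], "rot": [0, 0, 0]},
    {"claw": 0.005, "offset": [0, 0, 0], "rot": [0, 0, 0]},
    {"claw": 0.005, "offset": [0, 0, 0], "rot": [0, 0, 0]},
  ],
)

```text
time: 5.6
position: [0.6079, -0.2494, 0.079]
orientation: [[0.785, 0.62, 0.001], [0.62, -0.785, -0.0], [0.0, 0.001, -1.0]]
contact_force: [-0.5, -0.3, 3.4]
grip_width: 0.146
finger_force: 30.0
```

```bash
python3 -c "
from h import *
to(.6072,-.2491,.15)"
```

```text
t 5.60 q [-0.56  0.41  1.62 -0.    1.11  0.34] p [ 0.6079 -0.2494  0.079 ] yaw -51.71 z [ 6.e-04 -4.e-04 -1.e+00] F [-0.5 -0.3  3.4] gw 0.0137 ff 30.0
shift [-0.0003 -0.0006 -0.071 ] turn None
```

Request:
move_arm(
  series=[
    {"claw": 0.005, "offset": [0, 0, -0.03], "rot": [0, 0, 0]},
    {"claw": 0.005, "offset": [0, 0, -0.035], "rot": [0, 0, 0]},
    {"claw": 0.005, "offset": [0, 0, -0.035], "rot": [0, 0, 0]},
    {"claw": 0.005, "offset": [0.008, -0.0444, 0], "rot": [0, 0, 0]},
    {"claw": 0.005, "offset": [0.008, -0.0444, 0], "rot": [0, 0, 0]},
    {"claw": 0.005, "offset": [0.008, -0.0444, 0], "rot": [0, 0, 0]},
    {"claw": 0.005, "offset": [0.008, -0.0444, 0], "rot": [0, 0, 0]},
    {"claw": 0.005, "offset": [0.008, -0.0444, 0], "rot": [0, 0, 0]},
    {"claw": 0.005, "offset": [0.008, -0.0444, 0], "rot": [0, 0, 0]},
    {"claw": 0.005, "offset": [0.008, -0.0444, 0], "rot": [0, 0, 0]},
    {"claw": 0.005, "offset": [0.008, -0.0444, 0], "rot": [0, 0, 0]},
    {"claw": 0.005, "offset": [0, 0, 0.018], "rot": [0, 0, 0]},
    {"claw": 0.005, "offset": [0, 0, 0], "rot": [0, 0, 0]},
    {"claw": 0.005, "offset": [0, 0, 0], "rot": [0, 0, 0]},
  ],
)

```text
time: 7.35
position: [0.438, 0.0689, 0.1608]
orientation: [[0.785, 0.619, 0.0], [0.619, -0.785, -0.0], [0.0, 0.0, -1.0]]
contact_force: [-0.3, 1.2, -0.3]
grip_width: 0.14
finger_force: 30.0
```

Run:
```python
from h import *
to(.4375,.0689,.165)
im={n:cv2.cvtColor(cams.capture(n),cv2.COLOR_RGB2BGR) for n in("side","top")}
for n in im: cv2.imwrite(f"pics/{n}1.png",im[n])
p=monitor.observe()["position"]
j=[0.5536,0.0313,2.8284]
segs=[(x,(0,255,0)) for x in box(j,108,136,-14,14,60,72)]
ax=np.array([[p[0],p[1],p[2]-.0735],[p[0],p[1],p[2]-.03]])
segs.append((ax,(0,0,255)))
b=world(j,[(122,0,72)])[0]
print({n:(proj(n,ax).round(1).tolist(),proj(n,b).round(1).tolist()) for n in im})
A=overlay("side",im["side"],segs,185,165,66,80,6)
B=overlay("top",im["top"],segs,220,225,66,80,6)
cv2.imwrite("pics/s1.png",np.hstack([A,B]))
```

```text
t 7.35 q [-0.1  -0.2   2.12 -0.    1.22  0.8 ] p [0.438  0.0689 0.1608] yaw -51.75 z [ 2.e-04 -0.e+00 -1.e+00] F [-0.3  1.2 -0.3] gw 0.0132 ff 30.0
shift [-0.0004 -0.0004 -0.0042] turn None
{'side': ([[218.0, 205.6], [216.6, 191.0]], [[218.2, 210.7]]), 'top': ([[247.2, 257.0], [246.2, 257.2]], [[247.5, 257.2]])}
```

View pics/s1.png

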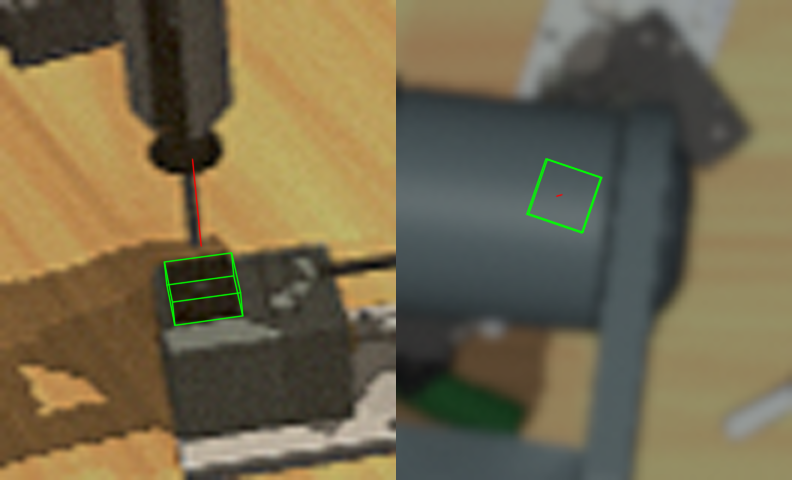

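The stylus hangs about 1 px left of the commanded axis in the side view, and the arm hides the block from the top camera. I'll measure the pin and button columns numerically.

Run:
```python
import cv2,numpy as np
a=cv2.imread("pics/side1.png").astype(int).sum(2)
b=cv2.imread("pics/side0.png").astype(int).sum(2)
print("now cols 208-228")
for r in range(192,222): print(r,a[r,208:229])
print("start")
for r in range(206,220): print(r,b[r,208:229])
t=cv2.imread("pics/top0.png").astype(int).sum(2)
print("top cols 240-256")
for r in range(249,266): print(r,t[r,240:257])
```

```text
now cols 208-228
192 [430 437 285  58  54  82  71 106  72  69  61  23 129 351 445 430 445 446
 443 450 448]
193 [419 442 415 343 214  52  54  46  60 103 144 354 427 427 425 433 430 429
 448 447 447]
194 [401 423 437 437 412 421 398 269 120 282 384 425 449 438 432 425 434 431
 439 457 452]
195 [411 417 413 426 421 427 404 250 136 293 422 417 413 421 418 429 431 423
 430 434 441]
196 [419 419 411 431 422 418 430 304 128 231 379 419 407 406 422 438 428 422
 428 430 435]
197 [421 416 416 413 418 422 447 312 137 228 381 431 404 413 411 424 427 435
 429 423 435]
198 [405 408 412 413 419 424 437 338 156 226 393 429 409 406 408 408 425 416
 439 433 422]
199 [394 403 415 417 417 433 445 345 152 176 365 437 413 414 402 408 417 421
 422 420 427]
200 [418 411 414 411 417 419 446 358 201 175 361 441 431 418 411 409 406 418
 426 425 432]
201 [409 404 395 405 402 409 447 366 206 132 334 434 428 422 414 403 412 416
 413 417 440]
202 [399 394 398 399 412 416 430 360 206 121 343 435 421 433 433 414 409 418
 415 432 423]
203 [402 401 410 407 401 419 435 406 262 115 363 441 433 422 420 433 424 413
 410 
[... 3501 characters left out ...]
7 287 243 182 150 196 275 337 361]
257 [347 349 321 252 171 141 196 261 303 302 257 191 165 226 304 349 364]
258 [349 345 312 238 161 136 176 234 275 276 231 171 176 250 324 355 364]
259 [346 339 299 234 170 143 143 178 215 209 172 154 200 281 337 361 363]
260 [341 332 304 264 221 187 164 158 161 149 135 158 234 309 349 363 364]
261 [347 338 329 311 285 259 241 215 184 161 148 188 262 327 358 364 364]
262 [361 359 354 342 327 319 308 283 255 231 210 226 290 340 361 367 361]
263 [365 364 363 357 353 350 339 322 312 297 272 281 318 346 359 365 356]
264 [358 358 358 358 356 354 348 345 339 329 316 319 335 345 354 358 348]
265 [354 354 354 354 355 354 352 352 350 343 340 342 341 338 346 347 337]
```

Comparing the pin and the button directly, they need roughly a 1.5–2 mm correction in -y. I'll apply it and descend while watching the force.

Request:
move_arm(
  series=[
    {"claw": 0.005, "offset": [-0.0014, 0.001, 0.01], "rot": [0, 0, 0]},
    {"claw": 0.005, "offset": [0, 0, 0.004], "rot": [0, 0, 0]},
    {"claw": 0.005, "offset": [0, 0, 0.003], "rot": [0, 0, 0]},
    {"claw": 0.005, "offset": [0, 0, 0], "rot": [0, 0, 0]},
  ],
)

```text
time: 7.95
position: [0.4371, 0.0675, 0.1432]
orientation: [[0.785, 0.62, -0.001], [0.62, -0.785, 0.0], [-0.0, -0.0, -1.0]]
contact_force: [0.2, -0.8, 0.4]
grip_width: 0.143
finger_force: 30.0
```

Request:
move_arm(
  series=[
    {"claw": 0.005, "offset": [0, 0, 0.003], "rot": [0, 0, 0]},
    {"claw": 0.005, "offset": [0, 0, 0.003], "rot": [0, 0, 0]},
    {"claw": 0.005, "offset": [0, 0, 0], "rot": [0, 0, 0]},
  ],
)

```text
time: 8.32
position: [0.4376, 0.0675, 0.1377]
orientation: [[0.785, 0.62, 0.001], [0.62, -0.785, -0.0], [0.0, 0.0, -1.0]]
contact_force: [0.3, -0.4, 1.4]
grip_width: 0.143
finger_force: 30.0
```

Request:
move_arm(
  series=[
    {"claw": 0.005, "offset": [0, 0, 0.002], "rot": [0, 0, 0]},
    {"claw": 0.005, "offset": [0, 0, 0], "rot": [0, 0, 0]},
  ],
)

```text
time: 8.57
position: [0.4376, 0.0675, 0.1359]
orientation: [[0.785, 0.62, 0.001], [0.62, -0.785, -0.0], [0.001, 0.0, -1.0]]
contact_force: [-0.8, -0.6, 3.1]
grip_width: 0.143
finger_force: 30.0
```

Request:
move_arm(
  series=[
    {"claw": 0.005, "offset": [0, 0, 0.0015], "rot": [0, 0, 0]},
    {"claw": 0.005, "offset": [0, 0, 0.001], "rot": [0, 0, 0]},
    {"claw": 0.005, "offset": [0, 0, 0], "rot": [0, 0, 0]},
    {"claw": 0.005, "offset": [0, 0, 0], "rot": [0, 0, 0]},
  ],
)

```text
time: 9.07
position: [0.4382, 0.0675, 0.1353]
orientation: [[0.785, 0.62, 0.001], [0.62, -0.785, -0.0], [0.001, 0.001, -1.0]]
contact_force: [-4.4, 0.6, 15.5]
grip_width: 0.146
finger_force: 30.0
```

The force climbed smoothly and then spiked to 15 N, so the button is against its stop. Next I'll lift and return to the stand.

Request:
move_arm(
  series=[
    {"claw": 0.005, "offset": [0, 0, -0.015], "rot": [0, 0, 0]},
    {"claw": 0.005, "offset": [0, 0, -0.03], "rot": [0, 0, 0]},
    {"claw": 0.005, "offset": [-0.0066, 0.0443, 0], "rot": [0, 0, 0]},
    {"claw": 0.005, "offset": [-0.0078, 0.0443, 0], "rot": [0, 0, 0]},
    {"claw": 0.005, "offset": [-0.0078, 0.0443, 0], "rot": [0, 0, 0]},
    {"claw": 0.005, "offset": [-0.0078, 0.0443, 0], "rot": [0, 0, 0]},
    {"claw": 0.005, "offset": [-0.0078, 0.0443, 0], "rot": [0, 0, 0]},
    {"claw": 0.005, "offset": [-0.0078, 0.0443, 0], "rot": [0, 0, 0]},
    {"claw": 0.005, "offset": [-0.0078, 0.0443, 0], "rot": [0, 0, 0]},
    {"claw": 0.005, "offset": [-0.0078, 0.0443, 0], "rot": [0, 0, 0]},
    {"claw": 0.005, "offset": [0, 0, 0.03], "rot": [0, 0, 0]},
    {"claw": 0.005, "offset": [0, 0, 0], "rot": [0, 0, 0]},
    {"claw": 0.005, "offset": [0, 0, 0], "rot": [0, 0, 0]},
  ],
)

```text
time: 10.7
position: [0.6088, -0.2482, 0.1484]
orientation: [[0.785, 0.62, -0.0], [0.62, -0.785, 0.0], [0.0, -0.0, -1.0]]
contact_force: [-0.8, -0.0, -0.6]
grip_width: 0.142
finger_force: 30.0
```

Run:
```python
from h import *
to(.6076,-.2492,.078)
a=cv2.cvtColor(cams.capture("side"),cv2.COLOR_RGB2BGR);cv2.imwrite("pics/side2.png",a)
p=np.array(monitor.observe()["position"])
segs=[(x,(255,255,0)) for x in box([0.6072,-0.2491,-0.1008],-25,25,-25,25,0,50)]
segs.append((np.array([p-[0,0,.074],p-[0,0,.03]]),(0,0,255)))
cv2.imwrite("pics/s2.png",overlay("side",a,segs,310,215,80,90,6))
```

```text
t 10.70 q [-0.56  0.33  1.59  0.    1.22  0.34] p [ 0.6088 -0.2482  0.1484] yaw -51.69 z [-1.e-04  1.e-04 -1.e+00] F [-0.8 -0.  -0.6] gw 0.0134 ff 30.0
shift [-0.0016  0.0001  0.0704] turn None
```

View pics/s2.png

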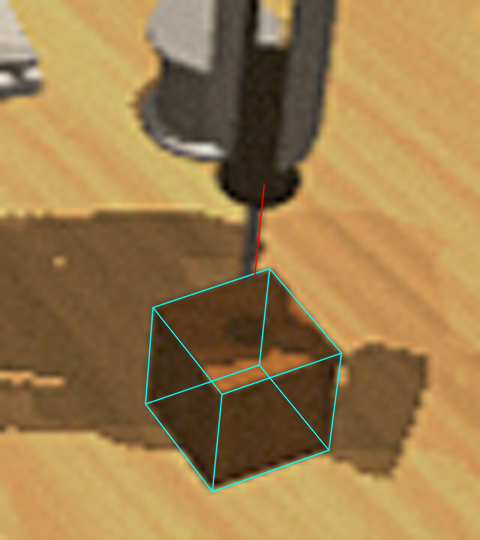

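The stylus hangs straight over the dark hole near (250,330), within about 1.5 mm, and the hole has 5 mm of play. Inserting it now.

Request:
move_arm(
  series=[
    {"claw": 0.005, "offset": [-0.0011, 0, 0.02], "rot": [0, 0, 0]},
    {"claw": 0.005, "offset": [0, 0, 0.015], "rot": [0, 0, 0]},
    {"claw": 0.005, "offset": [0, 0, 0.012], "rot": [0, 0, 0]},
    {"claw": 0.005, "offset": [0, 0, 0.012], "rot": [0, 0, 0]},
    {"claw": 0.005, "offset": [0, 0, 0.01], "rot": [0, 0, 0]},
    {"claw": 0.005, "offset": [0, 0, 0], "rot": [0, 0, 0]},
    {"claw": 0.005, "offset": [0, 0, 0], "rot": [0, 0, 0]},
  ],
)

```text
time: 11.62
position: [0.608, -0.2493, 0.0789]
orientation: [[0.785, 0.62, 0.0], [0.62, -0.785, -0.0], [0.0, 0.0, -1.0]]
contact_force: [0.4, -0.3, 0.1]
grip_width: 0.142
finger_force: 30.0
```

Request:
move_arm(
  series=[
    {"claw": 0.05, "offset": [0, 0, 0], "rot": [0, 0, 0]},
    {"claw": 0.05, "offset": [0, 0, 0], "rot": [0, 0, 0]},
    {"claw": 0.05, "offset": [0, 0, 0], "rot": [0, 0, 0]},
    {"claw": 0.05, "offset": [0, 0, 0], "rot": [0, 0, 0]},
    {"claw": 0.05, "offset": [0, 0, 0], "rot": [0, 0, 0]},
    {"claw": 0.05, "offset": [0, 0, -0.02], "rot": [0, 0, 0]},
    {"claw": 0.05, "offset": [0, 0, -0.03], "rot": [0, 0, 0]},
    {"claw": 0.05, "offset": [0, 0, -0.04], "rot": [0, 0, 0]},
    {"claw": 0.07, "offset": [-0.0274, -0.0315, 0], "rot": [0, 0, 0]},
    {"claw": 0.07, "offset": [-0.0274, -0.0315, 0], "rot": [0, 0, 0]},
    {"claw": 0.07, "offset": [-0.0274, -0.0315, 0], "rot": [0, 0, 0]},
    {"claw": 0.07, "offset": [-0.0274, -0.0315, 0], "rot": [0, 0, 0]},
    {"claw": 0.07, "offset": [0, 0, 0], "rot": [0, 0, 0]},
    {"claw": 0.07, "offset": [0, 0, 0], "rot": [0, 0, 0]},
  ],
)

```text
time: 13.38
position: [0.4449, -0.2189, 0.1705]
orientation: [[0.785, 0.619, 0.002], [0.619, -0.785, -0.002], [0.001, 0.003, -1.0]]
contact_force: [0.2, -0.9, 0.1]
grip_width: 0.744
finger_force: 0.0
```

Run:
```python
from h import *
to(.4439,-.2184,.028,-51.71)
a=cv2.cvtColor(cams.capture("side"),cv2.COLOR_RGB2BGR);cv2.imwrite("pics/side3.png",a)
p=np.array(monitor.observe()["position"])
h=[.4439,-.2184,.6683]
segs=[(x,(0,255,0)) for x in box(h,-30,30,-18,18,5,50)]+[(x,(255,0,255)) for x in box(h,-30,30,-25,25,0,5)]
segs.append((np.array([p+[0,0,-.014],[p[0],p[1],.05]]),(0,0,255)))
cv2.imwrite("pics/s3.png",overlay("side",a,segs,235,210,145,115,5.2))
```

```text
t 13.38 q [-0.69 -0.07  1.99  0.    1.22  0.22] p [ 0.4449 -0.2189  0.1705] yaw -51.73 z [ 0.0024 -0.0018 -1.    ] F [ 0.2 -0.9  0.1] gw 0.0699 ff 0.0
shift [-0.0005 -0.0014  0.1425] turn -0.0003
```

View pics/s3.png

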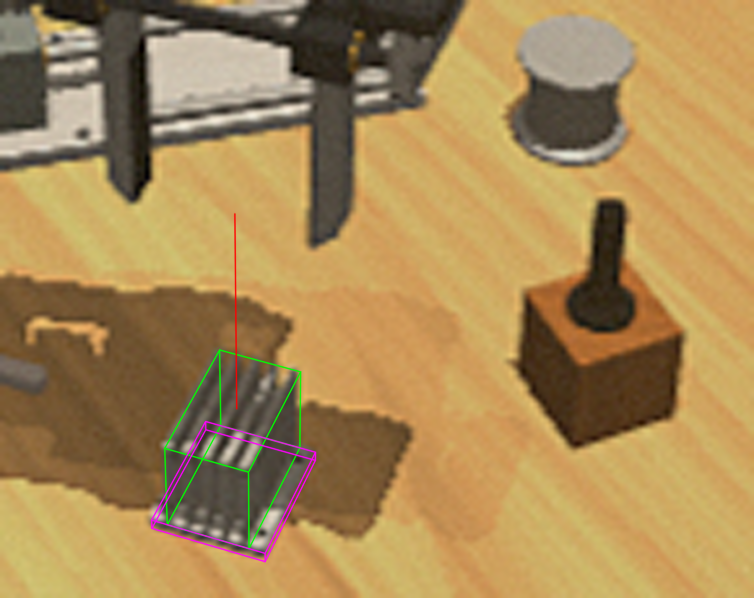

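The stylus stands upright in its stand, and the jaws are lined up over the heatsink. I'll descend and grip across the fins.

Request:
move_arm(
  series=[
    {"claw": 0.07, "offset": [-0.0005, -0.001, 0.04], "rot": [0, 0, 0]},
    {"claw": 0.07, "offset": [0, 0, 0.035], "rot": [0, 0, 0]},
    {"claw": 0.07, "offset": [0, 0, 0.03], "rot": [0, 0, 0]},
    {"claw": 0.07, "offset": [0, 0, 0.025], "rot": [0, 0, 0]},
    {"claw": 0.07, "offset": [0, 0, 0.0125], "rot": [0, 0, 0]},
    {"claw": 0.07, "offset": [0, 0, 0], "rot": [0, 0, 0]},
    {"claw": 0.02, "offset": [0, 0, 0], "rot": [0, 0, 0]},
    {"claw": 0.02, "offset": [0, 0, 0], "rot": [0, 0, 0]},
    {"claw": 0.02, "offset": [0, 0, 0], "rot": [0, 0, 0]},
    {"claw": 0.02, "offset": [0, 0, 0], "rot": [0, 0, 0]},
    {"claw": 0.02, "offset": [0, 0, 0], "rot": [0, 0, 0]},
    {"claw": 0.02, "offset": [0, 0, 0], "rot": [0, 0, 0]},
  ],
)

```text
time: 14.92
position: [0.4432, -0.2182, 0.027]
orientation: [[0.785, 0.62, 0.001], [0.62, -0.785, -0.001], [0.0, 0.001, -1.0]]
contact_force: [0.1, -1.0, 3.7]
grip_width: 0.385
finger_force: 30.0
```

Run:
```python
from h import *
j=[0.5536,0.0313,2.8284]
l=world(j,[(-45,0,10)])[0];print(l)
to(l[0],l[1]-.0015,.1,-107.94)
```

```text
[0.59641096 0.01743561 0.01      ]
t 14.93 q [-0.69  0.16  2.06 -0.    0.92  0.22] p [ 0.4432 -0.2182  0.027 ] yaw -51.71 z [ 8.e-04 -8.e-04 -1.e+00] F [ 0.1 -1.   3.7] gw 0.0362 ff 30.0
shift [ 0.2653 -0.0888 -0.0731] turn 0.9813
```

Request:
move_arm(
  series=[
    {"claw": 0.02, "offset": [0, 0, -0.03], "rot": [0, 0, 0]},
    {"claw": 0.02, "offset": [0, 0, -0.03], "rot": [0, 0, 0]},
    {"claw": 0.02, "offset": [0, 0, -0.03], "rot": [0, 0, 0]},
    {"claw": 0.02, "offset": [0.0442, -0.0148, 0], "rot": [0, 0, 0]},
    {"claw": 0.02, "offset": [0.0442, -0.0148, 0], "rot": [0, 0, 0]},
    {"claw": 0.02, "offset": [0.0442, -0.0148, 0], "rot": [0, 0, 0]},
    {"claw": 0.02, "offset": [0.0442, -0.0148, 0], "rot": [0, 0, 0]},
    {"claw": 0.02, "offset": [0.0442, -0.0148, 0], "rot": [0, 0, 0]},
    {"claw": 0.02, "offset": [0.0442, -0.0148, 0], "rot": [0, 0, 0]},
    {"claw": 0.02, "offset": [0, 0, 0], "rot": [0, 0, 0.1636]},
    {"claw": 0.02, "offset": [0, 0, 0], "rot": [0, 0, 0.1636]},
    {"claw": 0.02, "offset": [0, 0, 0], "rot": [0, 0, 0.1636]},
    {"claw": 0.02, "offset": [0, 0, 0], "rot": [0, 0, 0.1636]},
    {"claw": 0.02, "offset": [0, 0, 0], "rot": [0, 0, 0.1636]},
    {"claw": 0.02, "offset": [0, 0, 0], "rot": [0, 0, 0.1633]},
    {"claw": 0.02, "offset": [0, 0, 0], "rot": [0, 0, 0]},
    {"claw": 0.02, "offset": [0, 0, 0], "rot": [0, 0, 0]},
  ],
)

```text
time: 17.05
position: [0.5955, 0.0164, 0.1158]
orientation: [[0.952, -0.306, -0.001], [-0.306, -0.952, 0.0], [-0.001, 0.0, -1.0]]
contact_force: [-0.0, 0.1, -2.5]
grip_width: 0.382
finger_force: 30.0
```

Run:
```python
from h import *
to(.5964,.0159,.048,-107.94)
```

```text
t 17.05 q [-0.16  0.23  1.77  0.    1.14  1.72] p [0.5955 0.0164 0.1158] yaw -107.81 z [-1.3e-03  3.0e-04 -1.0e+00] F [-0.   0.1 -2.5] gw 0.0360 ff 30.0
shift [0.0011 0.0002 0.0678] turn 0.0023
```

Request:
move_arm(
  series=[
    {"claw": 0.02, "offset": [0.001, 0, 0.03], "rot": [0, 0, 0.002]},
    {"claw": 0.02, "offset": [0, 0, 0.025], "rot": [0, 0, 0]},
    {"claw": 0.02, "offset": [0, 0, 0.014], "rot": [0, 0, 0]},
    {"claw": 0.02, "offset": [0, 0, 0.004], "rot": [0, 0, 0]},
    {"claw": 0.02, "offset": [0, 0, 0], "rot": [0, 0, 0]},
    {"claw": 0.02, "offset": [0, 0, 0], "rot": [0, 0, 0]},
  ],
)

```text
time: 17.8
position: [0.5978, 0.0158, 0.0446]
orientation: [[0.951, -0.31, 0.002], [-0.31, -0.951, -0.0], [0.002, -0.0, -1.0]]
contact_force: [0.7, -0.3, -1.6]
grip_width: 0.383
finger_force: 30.0
```

Request:
move_arm(
  series=[
    {"claw": 0.02, "offset": [0, 0, 0.002], "rot": [0, 0, 0]},
    {"claw": 0.02, "offset": [0, 0, 0.002], "rot": [0, 0, 0]},
    {"claw": 0.02, "offset": [0, 0, 0], "rot": [0, 0, 0]},
  ],
)

```text
time: 18.18
position: [0.5968, 0.016, 0.0393]
orientation: [[0.951, -0.31, -0.0], [-0.31, -0.951, 0.0], [-0.0, 0.0, -1.0]]
contact_force: [-0.0, 0.2, -2.4]
grip_width: 0.38
finger_force: 30.0
```

The underside is below rail height with no contact force, so the heatsink is between the rails. I'll seat it on the bed.

Request:
move_arm(
  series=[
    {"claw": 0.02, "offset": [0, 0, 0.0015], "rot": [0, 0, 0]},
    {"claw": 0.02, "offset": [0, 0, 0.001], "rot": [0, 0, 0]},
    {"claw": 0.02, "offset": [0, 0, 0], "rot": [0, 0, 0]},
    {"claw": 0.02, "offset": [0, 0, 0], "rot": [0, 0, 0]},
  ],
)

```text
time: 18.68
position: [0.597, 0.0159, 0.037]
orientation: [[0.951, -0.31, 0.0], [-0.31, -0.951, -0.0], [0.0, -0.0, -1.0]]
contact_force: [-0.4, 0.2, -1.4]
grip_width: 0.381
finger_force: 30.0
```

Request:
move_arm(
  series=[
    {"claw": 0.02, "offset": [0, 0, 0.0005], "rot": [0, 0, 0]},
    {"claw": 0.02, "offset": [-0.008, 0, 0], "rot": [0, 0, 0]},
    {"claw": 0.02, "offset": [-0.008, 0, 0], "rot": [0, 0, 0]},
    {"claw": 0.02, "offset": [-0.008, 0, 0], "rot": [0, 0, 0]},
    {"claw": 0.02, "offset": [-0.006, 0, 0], "rot": [0, 0, 0]},
    {"claw": 0.02, "offset": [-0.004, 0, 0], "rot": [0, 0, 0]},
    {"claw": 0.02, "offset": [0, 0, 0], "rot": [0, 0, 0]},
    {"claw": 0.02, "offset": [0, 0, 0], "rot": [0, 0, 0]},
  ],
)

```text
time: 19.68
position: [0.5647, 0.0266, 0.037]
orientation: [[0.951, -0.31, -0.0], [-0.31, -0.951, 0.0], [-0.0, -0.0, -1.0]]
contact_force: [0.5, 0.5, 8.0]
grip_width: 0.382
finger_force: 30.0
```

```bash
cat >> h.py <<'E'
def push():
    j=[0.5536,0.0313,2.8284];ex=np.array([np.cos(j[2]),np.sin(j[2])]);ey=np.array([-ex[1],ex[0]])
    S=[]
    for i in range(6):
        s=monitor.observe();S.append(np.r_[np.array(s["position"])[:2]-j[:2],np.array(s["contact_force"])]);cams.capture("side")
    m=np.mean(S,0);print("t %.2f jig x %.1f y %.1f mm; Fx %.1f Fy %.1f Fz %.1f"%(s["time"],m[:2]@ex*1e3,m[:2]@ey*1e3,m[2:4]@ex,m[2:4]@ey,m[4]))
E
python3 -c "
from h import *
push()"
```

```text
t 19.93 jig x -12.0 y 1.1 mm; Fx 0.2 Fy -0.4 Fz 7.6
```

Request:
move_arm(
  series=[
    {"claw": 0.02, "offset": [0, 0, -0.0004], "rot": [0, 0, 0]},
    {"claw": 0.02, "offset": [-0.004, 0, 0], "rot": [0, 0, 0]},
    {"claw": 0.02, "offset": [-0.004, 0, 0], "rot": [0, 0, 0]},
    {"claw": 0.02, "offset": [-0.003, 0, 0], "rot": [0, 0, 0]},
    {"claw": 0.02, "offset": [0, 0, 0], "rot": [0, 0, 0]},
    {"claw": 0.02, "offset": [0, 0, 0], "rot": [0, 0, 0]},
  ],
)

```text
time: 20.72
position: [0.5541, 0.0299, 0.037]
orientation: [[0.951, -0.31, -0.0], [-0.31, -0.951, 0.0], [-0.0, 0.0, -1.0]]
contact_force: [1.7, 0.2, 5.5]
grip_width: 0.384
finger_force: 30.0
```

```bash
python3 -c "
from h import *
push()"
```

```text
t 20.98 jig x -0.9 y 1.2 mm; Fx -1.2 Fy -0.3 Fz 5.5
```

Request:
move_arm(
  series=[
    {"claw": 0.02, "offset": [-0.002, 0, 0], "rot": [0, 0, 0]},
    {"claw": 0.02, "offset": [-0.002, 0, 0], "rot": [0, 0, 0]},
    {"claw": 0.02, "offset": [-0.002, 0, 0], "rot": [0, 0, 0]},
    {"claw": 0.02, "offset": [0, 0, 0], "rot": [0, 0, 0]},
    {"claw": 0.02, "offset": [0, 0, 0], "rot": [0, 0, 0]},
  ],
)

```text
time: 21.65
position: [0.549, 0.0315, 0.0371]
orientation: [[0.951, -0.31, 0.001], [-0.31, -0.951, -0.0], [0.002, -0.0, -1.0]]
contact_force: [5.0, -1.9, 3.6]
grip_width: 0.38
finger_force: 30.0
```

```bash
python3 -c "
from h import *
push()"
```

```text
t 21.90 jig x 4.5 y 1.2 mm; Fx -5.1 Fy 0.1 Fz 3.1
```

Request:
move_arm(
  series=[
    {"claw": 0.02, "offset": [-0.002, 0, 0], "rot": [0, 0, 0]},
    {"claw": 0.02, "offset": [-0.002, 0, 0], "rot": [0, 0, 0]},
    {"claw": 0.02, "offset": [-0.002, 0, 0], "rot": [0, 0, 0]},
    {"claw": 0.02, "offset": [0, 0, 0], "rot": [0, 0, 0]},
    {"claw": 0.02, "offset": [0, 0, 0], "rot": [0, 0, 0]},
  ],
)

```text
time: 22.58
position: [0.5437, 0.0332, 0.0371]
orientation: [[0.951, -0.31, 0.003], [-0.31, -0.951, -0.001], [0.003, -0.0, -1.0]]
contact_force: [7.0, -2.1, 1.4]
grip_width: 0.383
finger_force: 30.0
```

Run:
```python
from h import *
push()
a=cv2.cvtColor(cams.capture("side"),cv2.COLOR_RGB2BGR);cv2.imwrite("pics/side9.png",a)
b=cv2.imread("pics/side0.png");t=cv2.cvtColor(cams.capture("top"),cv2.COLOR_RGB2BGR)
f=lambda i:cv2.resize(i[198:248,208:268],None,fx=6.5,fy=6.5,interpolation=cv2.INTER_CUBIC)
A=np.hstack([f(b),f(a)])
B=cv2.resize(a[195:300,205:385],None,fx=2.2,fy=2.2,interpolation=cv2.INTER_CUBIC)
C=cv2.resize(t[160:270,210:390],(396,231),interpolation=cv2.INTER_CUBIC)
D=np.hstack([B,C]);D=D[:,:780];D=np.pad(D,((0,0),(0,max(0,780-D.shape[1])),(0,0)))
o=np.vstack([A[:,:780],D]);print(o.shape);cv2.imwrite("pics/last.png",o)
```

```text
t 22.82 jig x 10.0 y 1.2 mm; Fx -6.9 Fy 0.2 Fz 1.0
(556, 780, 3)
```

View pics/last.png

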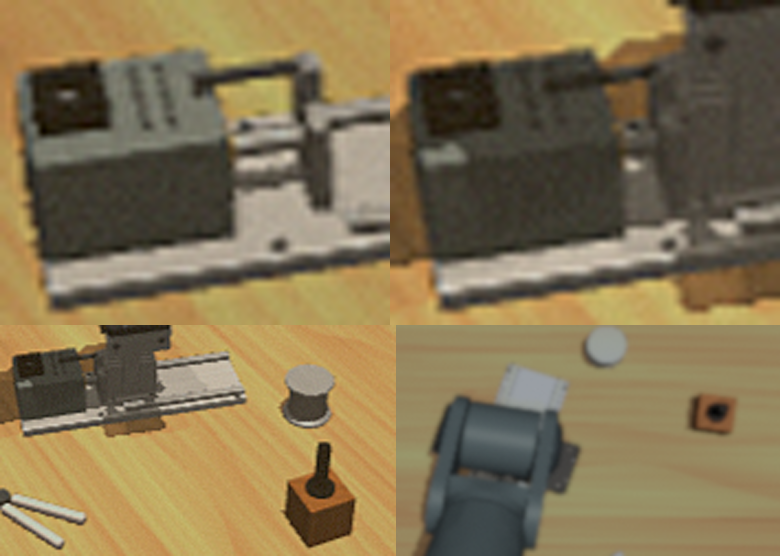

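In the pressed view the pointer's free end has moved from crop x of about 197 to about 155, which puts it among the ribs. I'll measure it numerically to confirm.

Run:
```python
from h import *
j=[0.5536,0.0313,2.8284]
for n in("side0","side9"):
    g=cv2.imread(f"pics/{n}.png").astype(int).sum(2)
    print(n)
    for r in range(206,216): print(r,g[r,222:250])
P=proj("side",world(j,[(65,0,62),(75,0,62),(85,0,62),(95,0,62),(105,0,62)]));print(P.round(1).tolist())
```

```text
side0
206 [418 415 413 411 411 379 332 352 380 397 403 375 346 332 348 350 332 356
 397 447 448 443 455 458 447 450 445 454]
207 [190 308 405 409 382 347 340 348 341 333 314 331 336 340 354 341 334 348
 421 458 456 463 478 433 409 371 348 336]
208 [ 58 267 355 336 348 298 248 312 347 257 208 311 332 333 332 355 336 307
 325 358 317 288 266 258 247 234 216 200]
209 [ 92 182 310 355 344 284 240 309 369 336 278 306 340 349 327 261 233 222
 207 212 179 146 126 113  92  92 122 131]
210 [116 172 308 352 339 329 237 266 348 348 249 285 360 354 362 260 127 115
 102 125 148 184 218 275 390 439 441 442]
211 [ 93 103 280 361 356 351 264 275 353 359 302 269 332 348 364 271 138 155
 172 371 430 431 439 425 446 460 473 453]
212 [116 101 259 350 331 340 254 225 312 354 282 218 308 344 354 268 148 245
 238 356 456 443 447 445 445 438 450 443]
213 [104  98 163 310 348 352 298 242 308 353 335 246 280 346 358 354 314 353
 339 308 380 425 437 445 425 435 426 440]
214 [ 76  67 135 273 351 340 357 261 278 353 347 254 262 355 340 354 354 353
 354 339 390 420 426 424 432 435 438 441]
215 [113  92 146 292 34
[... 672 characters left out ...]
171 238 244 199 189 181]
211 [ 72  83 169 205 186 210 173 154 210 147  98  92 119 117 140 125 149 166
 181 258 263 244 255 258 257 220 154 163]
212 [ 99  87 162 200 193 196 169 168 176 177 147 142 172 186 189 189 195 202
 199 243 254 261 251 259 267 220 152 169]
213 [ 96 104 115 186 207 186 171 137 178 191 186 168 168 205 178 198 189 206
 194 188 233 231 256 247 267 211 170 180]
214 [ 88  60 113 177 198 209 199 151 150 197 201 153 177 192 204 195 194 177
 195 199 227 239 253 247 246 205 155 195]
215 [ 94  82 118 170 202 184 196 173 180 216 193 176 180 197 199 200 207 196
 174 204 214 238 247 240 263 204 143 201]
[[241.2, 210.8], [237.3, 211.3], [233.3, 211.9], [229.3, 212.4], [225.3, 213.0]]
```

The free end moved from column 237 to about 231, and the ribs are at about 233 and 229. So the pad is in by about 14 mm with roughly 6.5 N on it and everything steady, and I'm handing in.

```bash
python3 -c "
from cell import robot
print(robot.job_done())"
```

```text
the job is handed in; nothing more can be done
None
```

The job is handed in (no verdict was returned): the button was pressed to its stop, the stylus is back upright in its stand and released, and the heatsink is held in the lane with the pointer between the ribs (pad in about 14 mm, roughly 6.5 N).

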